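# Seat the weighing pan and zero the scale

### The arm

A 6-joint arm with a two-finger parallel gripper is mounted at the origin on the work surface. World frame = base frame: x ahead of the robot, y to its left, z up, the work surface at z = 0. Lengths are in m, angles in rad, forces in N, time in s.
With the tool pointing down it reaches from about 0.275 to 0.75 m from the base axis. Payload 10.2 kg.
Tool frame: the origin (TCP) lies midway between the tips of the shut fingers; the grasp point (between the pads) lies 19 mm behind it; z points along the fingers, y is the direction in which the jaws open and shut (so a half turn about z gives the same grasp; the last joint's range is limited). The gripper opens to 85 mm and grips with 20 to 120 N. Pads are 22 mm wide; open, the fingers measure 114 mm over their backs; the gripper's body (76 mm by 85 mm) begins 54 mm behind the grasp point. The pads swing forward as they close: fully open they stand 13 mm farther back than shut.
Start: joints at [-1.345, 0.313, 1.498, -0, 1.331, -0.223], TCP at [0.228, -0.473, 0.231] pointing down, gripper open.
Joint ranges: [-2.94, 2.94], [-0.97, 2.17], [0.19, 2.56], [-1.23, 4.37], [0.02, 3.11], [-2.88, 2.88]. Speed limits (rad/s): [2.39, 2.39, 3.01, 3.14, 3.14, 3.14].

### API

Orientations are given as a unit quaternion [x, y, z, w].
In Python, from bench import get_obs, grab_frame, hand_in gives the robot as it stands.
- The arm moves only by the tool apply_moves, never from a script. Its argument "steps" is a list of rows, each a list of 3 entries, a list of its own where there are three numbers: the closure, from -1 (fully open) to 1 (shut), then the shift along the tool's x, y, z in m, then the turn about the tool's z in degrees. In form: [[fingers, [tx, ty, tz], yaw], ...]. A call has 1 to 10 rows; each row shifts and turns the pose as measured when the row begins, along the tool's axes as they then stand; what a row does not reach is not made up. A row lasts 1/8 s, in which the tool goes at most 62.5 mm and 10.7 degrees, less where a joint would pass 70% of its speed; a pose out of reach is approached as far as the arm can. A call is refused whole if a number of a shift passes 0.0625 or a number of a turn 10.7, either way. A call with a gripper value outside its range is refused whole. The fingers move at their own pace and stop on an object; "grip_force" is the grip in N (left out, the last holds). Time passes only in rows, so rows that do not move let the fingers close. It gives the time, the measured TCP pose, the force and the opening at its end, in the units of the state.
- get_obs(): the state, without advancing time (a new reading comes with each control period).
- grab_frame(name): name is "side" or "top" or "wrist"; returns a dict with "image" (480x640x3 uint8, red, green, blue), "K" (3x3 intrinsics, pixels), "distortion" ([k1, k2, p1, p2, k3] as OpenCV has them; the pictures are not rectified), "world_from_camera" (4x4, takes a point from camera to world coordinates); the wrist camera has in their place "T_tool_cam" (4x4, takes a point from camera to tool coordinates, whose origin is the TCP and whose axes are the flange's). Camera axes: x right, y down, z forward; pixel columns grow to the right and rows downward; lengths in m; the calibration is good to about 2 mm. A picture is of the moment at which its call begins: read the wrist's pose just before it. There is no depth.
- hand_in(): hands the job in, once; it reports no verdict.
The state is a dict: "clock": time; "qpos": joint angles; "joint_velocities": joint speeds; "joint_torque": joint torques, N m; "tool_pos": TCP position; "orientation": TCP orientation; "force": force on the tool from outside, world axes, zero at the start; "torque": the same for the moment, N m; "opening": finger opening in m.
Only numpy, scipy, OpenCV 4.12 (cv2) and the standard library are available. Lean on these libraries where they do the work, as an engineer would, in place of code of your own. Each camera call takes 0.05 s, during which the arm holds its last target.

### The job

The round weighing pan of the bench scale has been left lying beside its well. Push it across the top of the scale with the fingertips, without gripping or lifting it, until it drops into the well and lies flat and fully home, and then press the large zero button all the way down and let it come up again. Leave the small power button and everything else on and around the scale alone.

Things in the scene. Friction and masses are not known exactly. Their poses are not given: they have to be found in the camera images.
- pan: the loose weighing pan: a plain steel disc 100 mm across and 12 mm thick, about 0.3 kg, lying flat on the scale's top 80 to 130 mm from the well's centre. Origin at the centre of its underside
- well (a point): centre of the floor of the round well in the scale's top: 106 mm across, 8 mm deep (the scale's flat top is 8 mm above this point and 45 mm above the bench), so the seated pan stands 4 mm proud. The scale does not move. Its body is 240 mm (x) by 300 mm (y); axes are the scale's: x points away from the control strip, y along the strip towards the side where the pan was left, z up. The well's centre lies 35 mm from the scale's middle in x and -75 mm in y
- zero_button (a joint): travel of the large zero button, m: 0 up, 0.006 fully down; its spring takes 1.5 N to start and 5 N to hold it fully down, and brings it back up
- zero_button_top (a point): centre of the top of the large zero button's cap (30 mm across, in a black collar 46 mm across) in the control strip, 18 mm above the scale's top when up, 6 mm above its collar; it is pressed straight down
- power_button (a joint): travel of the small power button, m: 0 up, 0.006 fully down; not to be pressed
- power_button_top (a point): centre of the top of the small power button's cap (16 mm across, collar 32 mm), 18 mm above the scale's top, 80 mm from the zero button along the strip
- check_weight: small brass check weight, 30 mm across and 45 mm tall with a waisted knob, standing on the scale's top at the corner of the control strip away from the well; a bystander; origin at the centre of its underside
- jar: glass jar with a white cap, 56 mm across, 85 mm tall, standing on the bench near the scale's corner on the well's side; a bystander; origin at the centre of its underside
- turnip_a: white turnip 60 mm across, about 66 mm tall with its stem stubs, in the shallow tray (20 mm high) beside the scale; a bystander; origin at its underside
- turnip_b: white turnip 68 mm across, about 71 mm tall, in the same tray; a bystander; origin at its underside
- turnip_c: white turnip 64 mm across, about 68 mm tall, in the tray on the scale's other side; a bystander; origin at its underside
- tape_roll: roll of tape lying flat on the bench beyond the scale, 90 mm across, 20 mm high; a bystander; origin at the centre of its underside
- brush: wooden-handled brush, 160 mm long, lying on the bench beyond the scale; a bystander; origin at its underside
There are look-alikes about, which are no part of the job. Of the things shaped like the pan, the steel one is meant.

How it is judged:
By the outcome, as a careful person would: the job done as asked, in the order asked, and still so for the second after the job is handed in, with the robot touching nothing.
It also fails if it takes over 40 s, if anything falls off the work surface, if the arm or the gripper's body presses on something with over 40 N, if the wrist force passes 120 N, or if a joint passes its speed limit or range.

## Working session

There is one attempt and no reset: what is moved stays moved. The work goes in short steps, Python scripts to look and compute and a tool call to move; the robot and the scene stay as the last step left them, time stands still between calls to the robot, and variables do not carry over. Pictures are saved under pics/ and viewed, and the job is handed in when it is done.

Besides the shell and the picture viewer there is one more tool, called after ">>>" as name(argument=value, ...) on one line, values as JSON. apply_moves: Moves the arm, as the interface text tells. Its arguments: {"type":"object","properties":{"steps":{"type":"array"},"grip_force":{"type":"number"}},"required":["steps"]}

```bash
ls; mkdir -p pics; python3 - <<'E'
from bench import get_obs, grab_frame
import cv2,json,pickle
print(get_obs())
for n in ["side","top","wrist"]:
    f=grab_frame(n); cv2.imwrite(f"pics/{n}0.png",f["image"][:,:,::-1]); pickle.dump(f,open(f"{n}0.pkl","wb"))
    print(n,{k:v for k,v in f.items() if k!="image"})
E
```

```text
pics
{'clock': 0.0, 'qpos': array([-1.34541453e+00,  3.13457657e-01,  1.49842745e+00,  6.06371439e-05,
        1.33098234e+00, -2.23409637e-01]), 'joint_velocities': array([ 0.00047408,  0.00195723,  0.00152057,  0.00030214, -0.00096276,
       -0.0013243 ]), 'joint_torque': array([-3.53748155e-04, -4.12267935e+01, -2.59743601e+01, -2.02059623e-04,
        4.16290190e-03, -2.13642171e-07]), 'tool_pos': array([ 0.22772755, -0.47276588,  0.23073478]), 'orientation': array([ 9.74930156e-01,  2.22510187e-01,  2.88177838e-05, -6.37426745e-04]), 'force': array([ 0.53044669, -0.50854427,  0.32233309]), 'torque': array([-0.04078311,  0.01401965,  0.00031895]), 'opening': 0.08538106421773592}
side {'K': array([[506.81154156,   0.        , 316.11092801],
       [  0.        , 506.81154156, 236.95871286],
       [  0.        ,   0.        ,   1.        ]]), 'distortion': array([-0.14434507,  0.        ,  0.        ,  0.        ,  0.        ]), 'world_from_camera': array([[-0.80228676, -0.40837015,  0.43539612,  0.19668438],
       [-0.59647357,  0.51963087, -0.61172137,  0.56247678],
       [ 0
[... 544 characters left out ...]
-0.97716305,  1.29555569],
       [ 0.        ,  0.        ,  0.        ,  1.        ]])}
wrist {'K': array([[334.8652705 ,   0.        , 317.11582061],
       [  0.        , 334.8652705 , 242.50843781],
       [  0.        ,   0.        ,   1.        ]]), 'distortion': array([-0.03570896,  0.        ,  0.        ,  0.        ,  0.        ]), 'T_tool_cam': array([[-8.36712570e-04, -9.50498993e-01, -3.10726511e-01,
         8.07892969e-02],
       [ 9.99999637e-01, -8.44885456e-04, -1.08292953e-04,
        -1.95958369e-04],
       [-1.59595968e-04, -3.10726489e-01,  9.50499355e-01,
        -1.41877663e-01],
       [ 0.00000000e+00,  0.00000000e+00,  0.00000000e+00,
         1.00000000e+00]])}
```

View pics/side0.png

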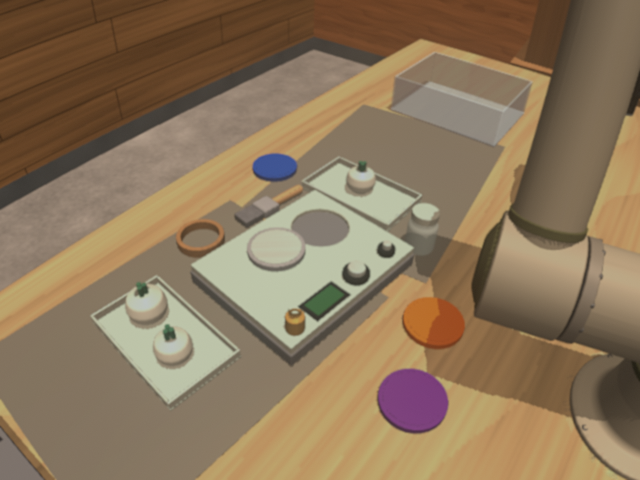

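View pics/top0.png

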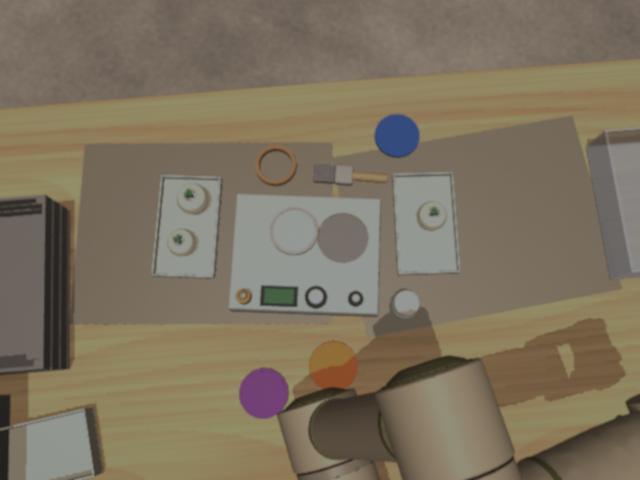

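View pics/wrist0.png

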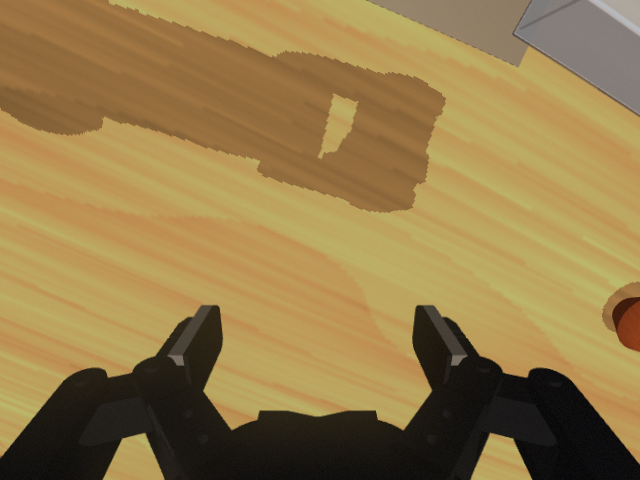

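Candidates for the pan (top view): the pale steel disc on the scale (295,231), the dark well disc (343,238), and the blue (397,135), orange (333,366) and purple (264,393) discs on the bench, plus the tape roll (275,165). The pan should be the pale disc lying on the scale, and the dark one next to it the well. I'll check that in a crop.

```bash
cat > h.py <<'E'
import numpy as np,cv2,pickle
def cast(f,uv,z,T=None):
    uv=np.array(uv,float).reshape(-1,1,2)
    n=cv2.undistortPoints(uv,f["K"],f["distortion"]).reshape(-1,2)
    T=f["world_from_camera"] if T is None else T
    d=np.c_[n,np.ones(len(n))]@T[:3,:3].T; o=T[:3,3]
    return o+d*((z-o[2])/d[:,2])[:,None]
def wristT(f,obs):
    from scipy.spatial.transform import Rotation as R
    T=np.eye(4);T[:3,:3]=R.from_quat(obs["orientation"]).as_matrix();T[:3,3]=obs["tool_pos"]
    return T@f["T_tool_cam"]
def circ(P):
    A=np.c_[2*P[:,:2],np.ones(len(P))];s=np.linalg.lstsq(A,(P[:,:2]**2).sum(1),rcond=None)[0]
    return s[:2],np.sqrt(s[2]+s[0]**2+s[1]**2)
E
python3 - <<'E'
import pickle,cv2
f=pickle.load(open("top0.pkl","rb"));g=pickle.load(open("side0.pkl","rb"))
a=cv2.resize(f["image"][185:325,220:400],(720,560),interpolation=cv2.INTER_CUBIC)
b=cv2.resize(g["image"][180:360,180:430],(750,540),interpolation=cv2.INTER_CUBIC)
cv2.imwrite("pics/ct.png",a[:,:,::-1]);cv2.imwrite("pics/cs.png",b[:,:,::-1])
E
```

```text
(no output)
```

View pics/ct.png

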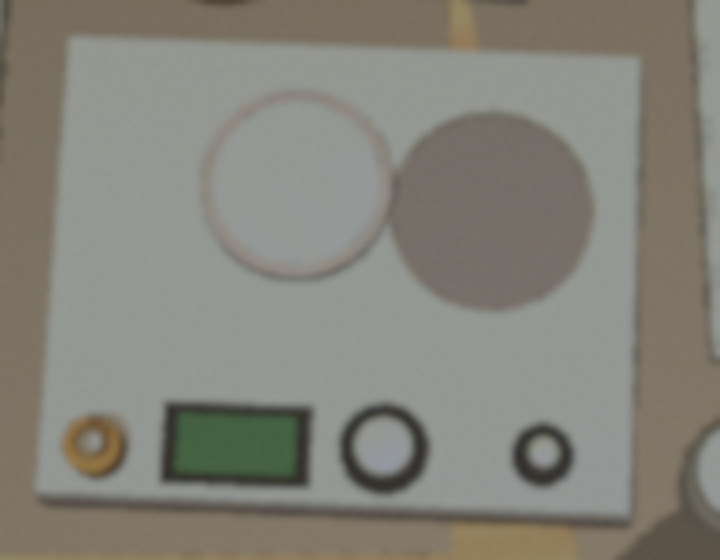

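View pics/cs.png

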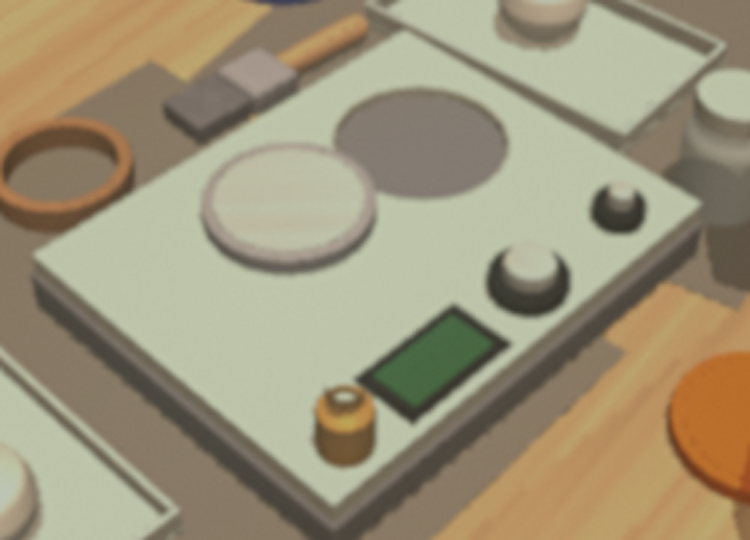

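The crops confirm it: the disc at (295,231) is steel with a thick rim, and the dark recess to its right at (343,238) is the well. Zero button is at about (316,297), power button at (356,298), and the brass weight at (244,296).

```bash
python3 - <<'E'
from h import *
from scipy.spatial.transform import Rotation as R
f=pickle.load(open("top0.pkl","rb"))
im=f["image"].astype(int); hsv=cv2.cvtColor(f["image"],cv2.COLOR_RGB2HSV).astype(int)
for p in [(295,231),(275,231),(343,238),(300,270),(316,297),(305,297),(343,190),(250,250),(320,207)]: print(p,im[p[1],p[0]])
# scale mask: greenish light
r,g,b=im[...,0],im[...,1],im[...,2]
m=((g>=r)&(g>120)).astype(np.uint8)
m[:, :225]=0;m[:,390:]=0;m[:188]=0;m[330:]=0
cs,_=cv2.findContours(m,cv2.RETR_EXTERNAL,cv2.CHAIN_APPROX_NONE)
c=max(cs,key=cv2.contourArea);rc=cv2.approxPolyDP(cv2.convexHull(c),8,True).reshape(-1,2)
P=cast(f,rc,0.045);print("scale corners",rc.tolist(),P.round(4).tolist())
# well
w=((r>=g)&(r<150)).astype(np.uint8); w[:, :318]=0;w[:,375:]=0;w[:205]=0;w[270:]=0
cs,_=cv2.findContours(w,cv2.RETR_EXTERNAL,cv2.CHAIN_APPROX_NONE)
c=max(cs,key=cv2.contourArea).reshape(-1,2);h=cv2.convexHull(c).reshape(-1,2);print("well",circ(cast(f,h,0.045)),cv2.fitEllipse(c))
cv2.imwrite("pics/m1.png",np.hstack([cv2.resize(m[180:330,220:400]*255,None,fx=2,fy=2),cv2.resize(w[180:330,220:400]*255,None,fx=2,fy=2)]))
E
```

```text
(295, 231) [148 152 148]
(275, 231) [148 153 148]
(343, 238) [118 111 105]
(300, 270) [148 152 148]
(316, 297) [148 152 156]
(305, 297) [87 89 86]
(343, 190) [121 110  95]
(250, 250) [148 152 147]
(320, 207) [148 152 145]
scale corners [[237, 196], [379, 200], [377, 312], [229, 307]] [[0.7061, 0.2008, 0.045], [0.6719, -0.0954, 0.045], [0.4389, -0.0676, 0.045], [0.4744, 0.2293, 0.045]]
well (array([ 0.59875316, -0.01184486]), np.float64(0.05359989798075551)) ((342.534423828125, 237.50552368164062), (49.60603332519531, 51.111507415771484), 101.62068939208984)
```

View pics/m1.png

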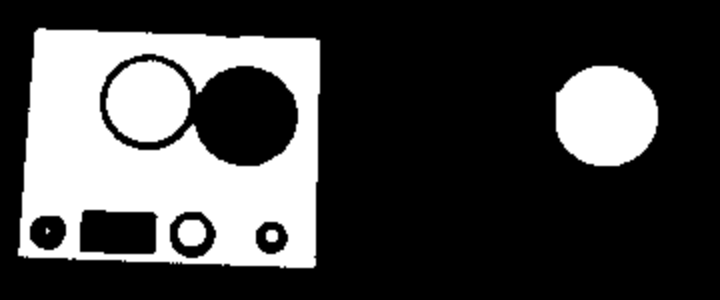

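```bash
python3 - <<'E'
from h import *
f=pickle.load(open("top0.pkl","rb"))
im=f["image"].astype(int);r,g,b=im[...,0],im[...,1],im[...,2]
m=((g>=r)&(g>120)).astype(np.uint8)
fl=m.copy(); _,lab,st,ce=cv2.connectedComponentsWithStats(m,connectivity=4)
def comp(u,v,z):
    c,_=cv2.findContours((lab==lab[v,u]).astype(np.uint8),cv2.RETR_EXTERNAL,cv2.CHAIN_APPROX_NONE)
    c=c[0].reshape(-1,2);return circ(cast(f,c,z)),ce[lab[v,u]].round(1)
print("pan inner",comp(295,231,.057))
print("zero cap",comp(316,297,.063))
print("pwr cap",comp(356,298,.063))
C=np.array([.5728,.0668]);yaw=np.arctan2(-(.0342+.0355)/2,(.2962+.2969)/2)
X=np.array([np.cos(yaw),np.sin(yaw)]);Y=np.array([-X[1],X[0]]);print("yaw",np.degrees(yaw),"well pred",C+.035*X-.075*Y)
# outer ring
n=(1-m);n[:, :265]=0;n[:,325:]=0;n[:200]=0;n[262:]=0
ys,xs=np.nonzero(n);c=np.array([295.,231]);pts=[]
for a in np.arange(0,360,6):
    if a<25 or a>335: continue
    d=np.array([np.cos(np.radians(a)),np.sin(np.radians(a))])
    rr=[t for t in np.arange(18,28,.1) if n[tuple(np.round(c+d*t).astype(int)[::-1])]]
    if rr: pts.append(c+d*max(rr))
print("pan outer",circ(cast(f,pts,.057)),circ(cast(f,pts,.051)))
P=circ(cast(f,pts,.057))[0]-C
W=np.array([.5988,-.0118]);print("pan in scale",P@X,P@Y,"well->pan",(P+C-W),np.linalg.norm(P+C-W))
# side view
s=pickle.load(open("side0.pkl","rb"));print("side pan ellipse c",cast(s,[(276,246.5)],.057),"well",cast(s,[(320,227)],.045))
E
```

```text
pan inner ((array([0.61948843, 0.08705226]), np.float64(0.041912631758726504)), array([293.6, 230.3]))
zero cap ((array([0.47954367, 0.05315741]), np.float64(0.013053089262541862)), array([315.5, 296. ]))
pwr cap ((array([ 0.46962642, -0.02621384]), np.float64(0.005479900908001705)), array([355.5, 297.5]))
yaw -6.702550192192084 well pred [ 0.59880717 -0.01177243]
pan outer (array([0.61858314, 0.08630622]), np.float64(0.05050659496695829)) (array([0.62003841, 0.08655211]), np.float64(0.05075126670303196))
pan in scale 0.043193570216369694 0.02471648027921954 well->pan [0.01978314 0.09810622] 0.10008098259328178
side pan ellipse c [[0.61781314 0.08698185 0.057     ]] well [[ 0.59761987 -0.01198167  0.045     ]]
```

```bash
cat >> h.py <<'E'
def toolx(o):
    from scipy.spatial.transform import Rotation as R
    return R.from_quat(o["orientation"]).as_matrix()
def plan(o,xyz,ang,nmax=0.058):
    """rows to go to xyz with tool-x heading ang (deg), tool down"""
    Rm=toolx(o);a=np.degrees(np.arctan2(Rm[1,0],Rm[0,0]));p=o["tool_pos"].copy()
    rows=[];da=(ang-a+180)%360-180
    while len(rows)<40:
        d=np.array(xyz)-p;L=np.linalg.norm(d);s=d*min(1,.055/max(L,1e-9));st=np.clip(da,-9,9)
        if L<.0005 and abs(da)<.3:break
        c,sn=np.cos(np.radians(a)),np.sin(np.radians(a))
        t=[c*s[0]+sn*s[1],sn*s[0]-c*s[1],-s[2]]
        rows.append([np.round(t,4).tolist(),round(-st,1)]);p=p+s;a+=st;da-=st
    return rows
E
python3 - <<'E'
from h import *
from bench import get_obs
for r in plan(get_obs(),[.636,.170,.16],78.2): print(r)
E
```

```text
[[0.0465, -0.0289, 0.0051], np.float64(-9.0)]
[[0.0505, -0.0213, 0.0051], np.float64(-9.0)]
[[0.0532, -0.0131, 0.0051], np.float64(-9.0)]
[[0.0546, -0.0046, 0.0051], np.float64(-9.0)]
[[0.0546, 0.0039, 0.0051], np.float64(-9.0)]
[[0.0533, 0.0124, 0.0051], np.float64(-7.5)]
[[0.0513, 0.0193, 0.0051], np.float64(-0.0)]
[[0.0513, 0.0193, 0.0051], np.float64(-0.0)]
[[0.0513, 0.0193, 0.0051], np.float64(-0.0)]
[[0.0513, 0.0193, 0.0051], np.float64(-0.0)]
[[0.0513, 0.0193, 0.0051], np.float64(-0.0)]
[[0.0513, 0.0193, 0.0051], np.float64(-0.0)]
[[0.0513, 0.0193, 0.0051], np.float64(-0.0)]
[[0.0464, 0.0175, 0.0046], np.float64(-0.0)]
```

>>> apply_moves(steps=[[0.05,[0.046,-0.029,0],-9],[0.05,[0.05,-0.021,0],-9],[0.05,[0.053,-0.013,0],-9],[0.05,[0.054,-0.005,0],-9],[0.05,[0.054,0.004,0],-9],[0.05,[0.053,0.012,0],-7.5],[0.05,[0.051,0.019,0],0],[0.05,[0.051,0.019,0],0],[0.05,[0.051,0.019,0],0]])

```text
clock: 1.27
tool_pos: [0.4873, -0.0438, 0.2301]
orientation: [0.768, 0.64, 0.001, -0.001]
force: [0.8, -1.0, -0.1]
opening: 0.0409
```

```bash
python3 - <<'E'
from h import *
from bench import get_obs
o=get_obs();print(o["clock"],o["tool_pos"],o["force"],o["opening"])
for r in plan(o,[.636,.170,.19],78.2): print(r)
E
```

```text
1.275 [ 0.48730198 -0.04375961  0.23011682] [ 0.75884115 -0.9898991  -0.05551683] 0.04086367789457229
[[0.0495, 0.0225, 0.0084], np.float64(1.4)]
[[0.05, 0.0213, 0.0084], np.float64(-0.0)]
[[0.05, 0.0213, 0.0084], np.float64(-0.0)]
[[0.05, 0.0213, 0.0084], np.float64(-0.0)]
[[0.0395, 0.0168, 0.0066], np.float64(-0.0)]
```

>>> apply_moves(steps=[[0.05,[0.05,0.022,0.008],1.4],[0.05,[0.05,0.021,0.008],0],[0.05,[0.05,0.021,0.008],0],[0.05,[0.05,0.021,0.008],0],[0.05,[0.04,0.017,0.007],0],[0.05,[0,0,0],0]])

```text
clock: 2.02
tool_pos: [0.639, 0.1824, 0.1876]
orientation: [0.775, 0.632, -0.001, -0.002]
force: [0.1, -0.8, 0.6]
opening: 0.0408
```

```bash
python3 - <<'E'
from h import *
from bench import get_obs,grab_frame
o=get_obs();f=grab_frame("wrist");f["obs"]=o;pickle.dump(f,open("wrist1.pkl","wb"))
cv2.imwrite("pics/w1.png",f["image"][:,:,::-1])
print(o["clock"],o["tool_pos"],o["force"],o["opening"])
for r in plan(o,[.636,.170,.19],78.2): print(r)
T=wristT(f,o);Ti=np.linalg.inv(T)
for n,p in dict(pan=[.6186,.0863,.057],well=[.5988,-.0118,.045]).items():
    q=Ti[:3,:3]@p+Ti[:3,3];print(n,cv2.projectPoints(q.reshape(1,3),np.zeros(3),np.zeros(3),f["K"],f["distortion"])[0].ravel())
E
```

```text
2.025 [0.6390306  0.18240876 0.18762955] [ 0.09145755 -0.81671709  0.56605522] 0.04084389834674539
[[-0.0128, -0.0005, -0.0024], np.float64(0.2)]
pan [316.19841413 333.14761312]
well [316.71922325 406.89040444]
```

View pics/w1.png

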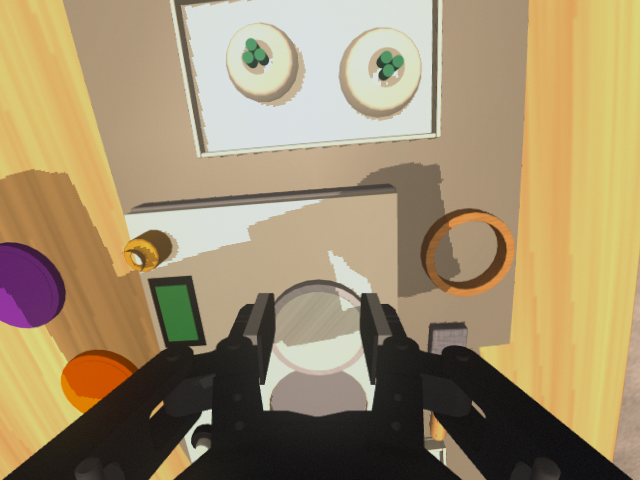

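Wrist view: the pan is centred at about (318,328), between the fingers in column, with the well beyond at (318,390). That agrees with the top-view estimate. Next I go down behind the pan.

>>> apply_moves(steps=[[0.05,[-0.009,0,0.04],0],[0.05,[0,0,0.05],0],[0.05,[0,0,0.035],0],[0.05,[0,0,0.01],0],[0.05,[0,0,0],0]])

```text
clock: 2.7
tool_pos: [0.6368, 0.1678, 0.0538]
orientation: [0.777, 0.63, 0.001, 0.0]
force: [-0.1, -0.5, 1.1]
opening: 0.0408
```

```bash
python3 - <<'E'
from h import *
from bench import get_obs,grab_frame
o=get_obs();f=grab_frame("side");cv2.imwrite("pics/s2.png",cv2.resize(f["image"][170:330,180:400],(770,560),interpolation=cv2.INTER_CUBIC)[:,:,::-1])
print(o["clock"],o["tool_pos"],o["force"],o["opening"])
print(plan(o,[.636,.170,.047],78.2))
E
```

```text
2.7 [0.63682437 0.16775355 0.05379525] [-0.12252119 -0.49167663  1.14772787] 0.04080135594058898
[[[0.002, -0.0013, 0.0068], np.float64(-0.1)]]
```

View pics/s2.png

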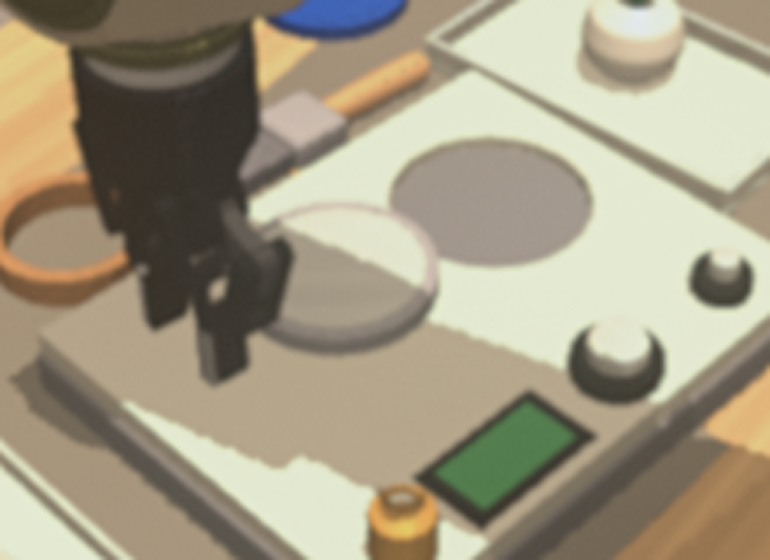

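>>> apply_moves(steps=[[0.05,[0,0,0.007],0],[0.05,[-0.01,0,0],0],[0.05,[-0.01,0,0],0],[0.05,[-0.008,0,0],0],[0.05,[-0.008,0,0],0],[0.05,[-0.008,0,0],0],[0.05,[-0.008,0,0],0],[0.05,[-0.008,0,0],0],[0.05,[-0.008,0,0],0],[0.05,[0,0,0],0]])

```text
clock: 4.0
tool_pos: [0.6236, 0.0962, 0.0504]
orientation: [0.777, 0.63, 0.004, 0.002]
force: [-0.6, 0.1, -0.7]
opening: 0.0405
```

```bash
cat > look.py <<'E'
from h import *
from bench import get_obs,grab_frame
import sys
k=sys.argv[1]
o=get_obs();f=grab_frame("side");t=grab_frame("top")
a=cv2.resize(f["image"][170:330,180:400],(770,560),interpolation=cv2.INTER_CUBIC)[:,:,::-1]
b=cv2.resize(t["image"][185:325,220:400],(720,560),interpolation=cv2.INTER_CUBIC)[:,:,::-1]
cv2.imwrite(f"pics/s{k}.png",a);cv2.imwrite(f"pics/t{k}.png",b)
pickle.dump((o,f,t),open(f"l{k}.pkl","wb"))
d=o["tool_pos"][:2]-[.5988,-.0118];u=np.array([.2017,.9794])
print(o["clock"],o["tool_pos"],o["force"],o["opening"],"along,lat from well",d@u,d@[u[1],-u[0]],"R",toolx(o)[:,0])
E
python3 look.py 3
```

```text
4.0 [0.62360816 0.09617429 0.0504083 ] [-0.61106406  0.10941389 -0.72562019] 0.040475148837334454 along,lat from well 0.11075382254356886 0.002518697153301444 R [0.20688735 0.97835899 0.00336236]
```

View pics/s3.png

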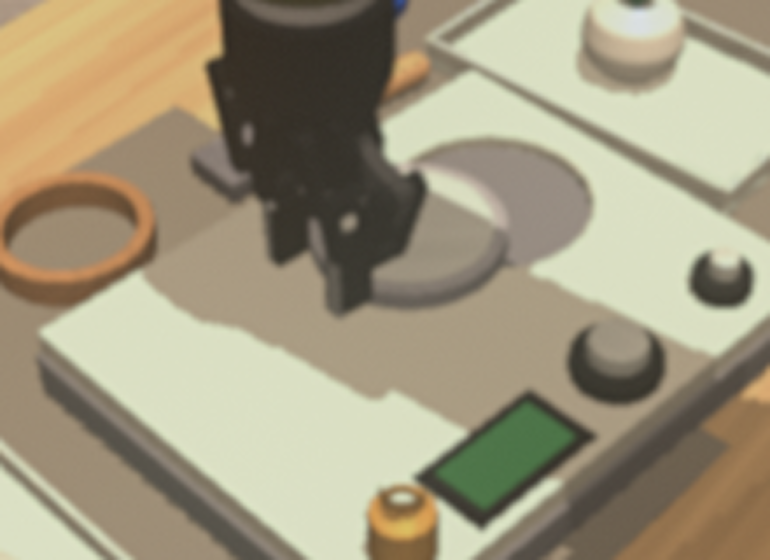

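View pics/t3.png

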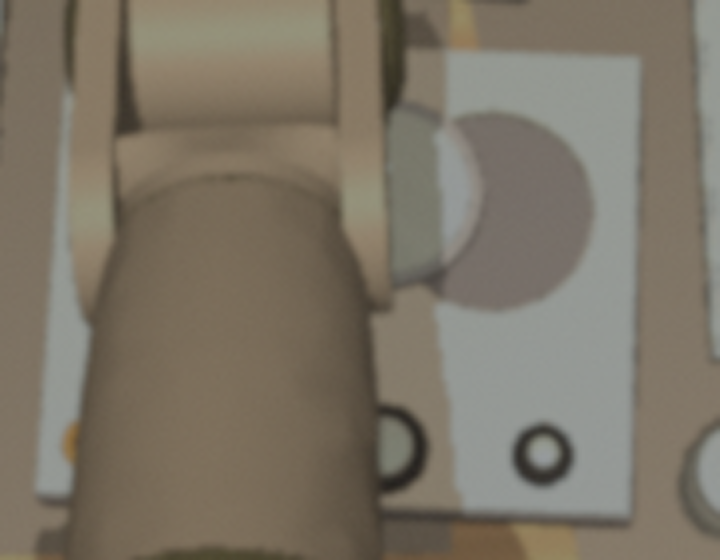

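The pan is moving straight. Its leading edge is over the well and both fingertips are behind it. I keep pushing, correcting the small sideways drift and the tip height as I go.

>>> apply_moves(steps=[[0.05,[-0.004,-0.0005,0.003],0],[0.05,[-0.007,-0.0008,0.001],0],[0.05,[-0.007,-0.0008,0],0],[0.05,[-0.007,-0.0008,0],0],[0.05,[-0.006,-0.0005,0],0],[0.05,[0,0,0],0]])

```text
clock: 4.85
tool_pos: [0.6137, 0.0656, 0.0464]
orientation: [0.776, 0.63, 0.005, 0.002]
force: [0.4, 0.5, -0.0]
opening: 0.0407
```

```bash
python3 look.py 4
```

```text
4.85 [0.61366781 0.06556679 0.04639761] [ 0.39093204  0.46604056 -0.00573112] 0.040685546086875427 along,lat from well 0.07877186585504163 -0.0010433514773546097 R [0.20589546 0.97856502 0.00419075]
```

View pics/s4.png

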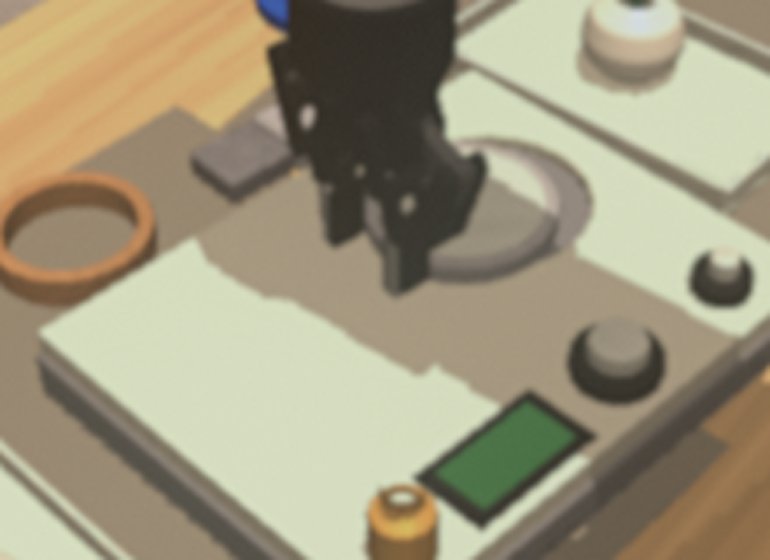

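View pics/t4.png

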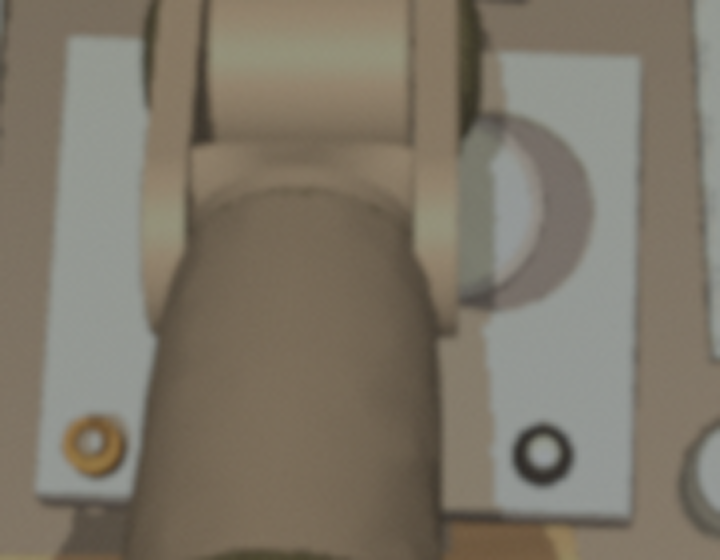

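>>> apply_moves(steps=[[0.05,[-0.005,0.0003,0],0],[0.05,[-0.005,0.0003,-0.0005],0],[0.05,[-0.004,0.0003,-0.0005],0],[0.05,[-0.004,0,0],0],[0.05,[0,0,0],0]])

```text
clock: 5.58
tool_pos: [0.6105, 0.047, 0.0471]
orientation: [0.776, 0.63, 0.004, 0.002]
force: [0.0, -0.3, 0.1]
opening: 0.0406
```

```bash
python3 look.py 5
```

```text
5.575 [0.61054634 0.04703215 0.04706659] [ 0.01465806 -0.30845074  0.14824305] 0.04060290815227215 along,lat from well 0.059989447013399 -0.00036207652753972666 R [0.20520102 0.97871169 0.00399678]
```

View pics/s5.png

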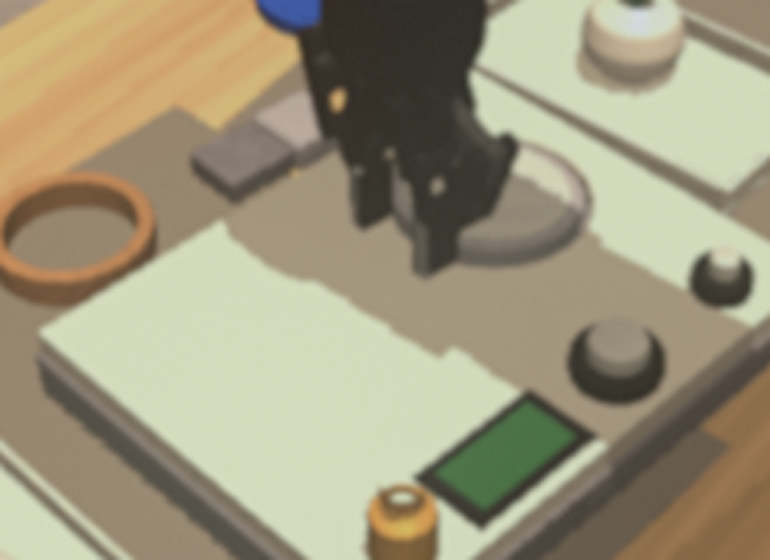

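>>> apply_moves(steps=[[0.05,[-0.003,0,0],0],[0.05,[-0.003,0,0],0],[0.05,[0,0,0],0],[0.05,[0,0,0],0]])

```text
clock: 6.18
tool_pos: [0.6093, 0.0412, 0.0471]
orientation: [0.776, 0.631, 0.004, 0.002]
force: [-0.9, 0.3, 0.0]
opening: 0.0405
```

```bash
python3 look.py 6
```

```text
6.175 [0.60929173 0.04121092 0.04710348] [-0.94192994  0.25837709  0.04311438] 0.040526530597167536 along,lat from well 0.05403507302769746 -0.0004166986554275282 R [0.20468758 0.97881891 0.00406613]
```

View pics/s6.png

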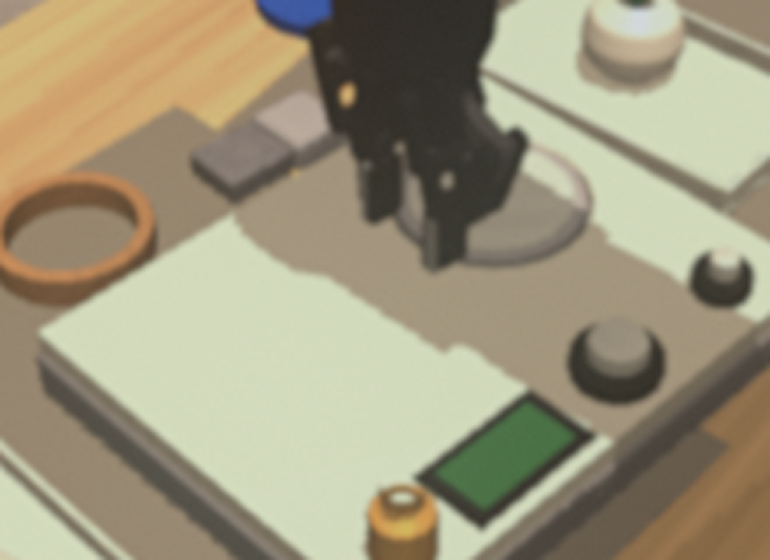

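The pan seems close to dropping in or already in. I back the fingers off and rise to check.

>>> apply_moves(steps=[[0.05,[0.02,0,0],0],[0.05,[0.03,0,0],0],[0.05,[0.03,0,-0.03],0],[0.05,[0.03,0,-0.05],0],[0.05,[0,0,-0.04],0],[0.05,[0,0,0],0]])

```text
clock: 7.02
tool_pos: [0.631, 0.1595, 0.1706]
orientation: [0.775, 0.632, 0.004, 0.001]
force: [-0.2, -0.1, -0.2]
opening: 0.0405
```

```bash
python3 look.py 7; python3 - <<'E'
from h import *
from bench import get_obs,grab_frame
o=get_obs();f=grab_frame("wrist");f["obs"]=o;pickle.dump(f,open("w7.pkl","wb"));cv2.imwrite("pics/w7.png",f["image"][:,:,::-1])
E
```

```text
7.025 [0.6309552  0.1594964  0.17060865] [-0.2460045  -0.14458089 -0.16551004] 0.040479385327388616 along,lat from well 0.17425340093206365 -0.003057677141505657 R [0.20174956 0.97942445 0.00498532]
```

View pics/s7.png

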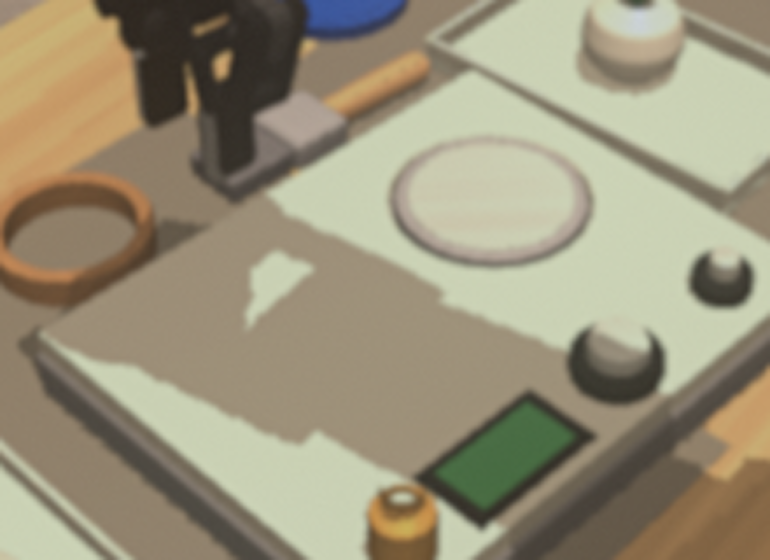

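View pics/t7.png

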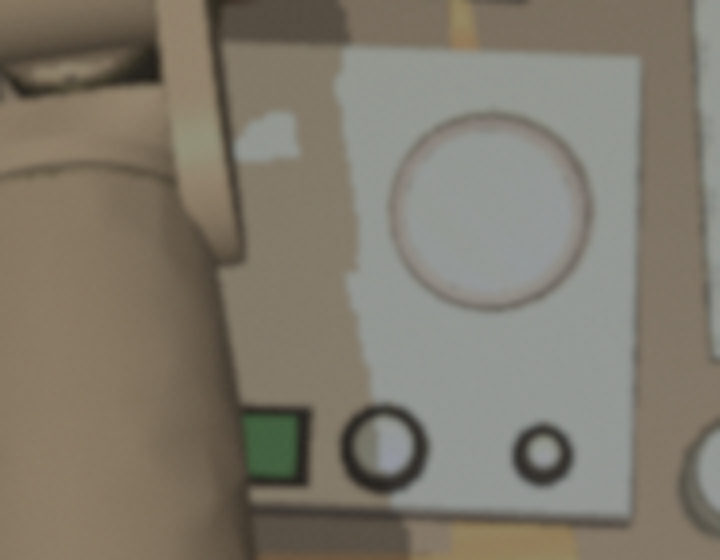

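View pics/w7.png

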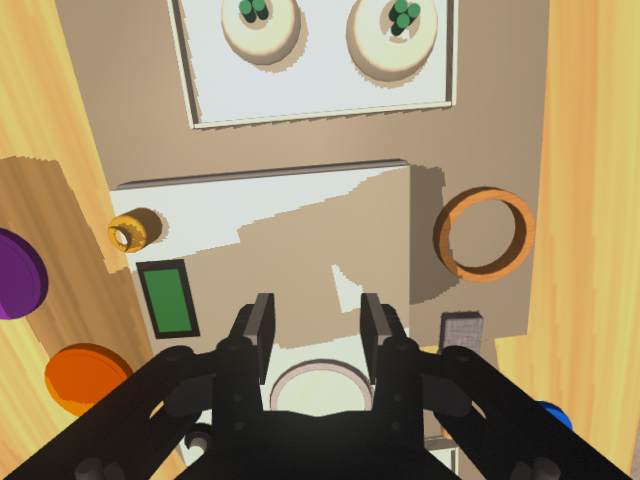

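The pan lies concentric in the well in both views, at about (491,210) in the top crop and (491,200) in the side crop, with an even rim and no tilt. Before pressing, I measure the zero button from a second view.

```bash
python3 - <<'E'
from h import *
from bench import get_obs
g=pickle.load(open("side0.pkl","rb"));f=pickle.load(open("top0.pkl","rb"))
# dark collar outline in both
for n,F,(u0,u1,v0,v1) in [("top",f,(303,330,284,310)),("side",g,(338,374,256,288))]:
    s=F["image"][v0:v1,u0:u1];gr=cv2.cvtColor(s,cv2.COLOR_RGB2GRAY)
    m=(gr<115).astype(np.uint8)
    c,_=cv2.findContours(m,cv2.RETR_EXTERNAL,cv2.CHAIN_APPROX_NONE);c=cv2.convexHull(max(c,key=cv2.contourArea)).reshape(-1,2)+[u0,v0]
    for z in (.045,.057): print(n,"collar",z,circ(cast(F,c,z)))
print("side cap top",cast(g,[(356.3,267.5)],.063))
cv2.imwrite("pics/zb.png",cv2.resize(g["image"][250:295,330:390],None,fx=10,fy=10,interpolation=cv2.INTER_CUBIC)[:,:,::-1])
for r in plan(get_obs(),[.4795,.0532,.12],78.2): print(r)
E
```

```text
top collar 0.045 (array([0.48011762, 0.05338659]), np.float64(0.022903849403395776))
top collar 0.057 (array([0.47856369, 0.05321541]), np.float64(0.022684070151639892))
side collar 0.045 (array([0.4812406, 0.0471212]), np.float64(0.024241729591999193))
side collar 0.057 (array([0.47547172, 0.05756913]), np.float64(0.02375027123647591))
side cap top [[0.47964071 0.05066321 0.063     ]]
[[-0.0388, -0.0366, 0.0134], np.float64(0.1)]
[[-0.0389, -0.0365, 0.0134], np.float64(-0.0)]
[[-0.0389, -0.0365, 0.0134], np.float64(-0.0)]
[[-0.0168, -0.0157, 0.0058], np.float64(-0.0)]
```

View pics/zb.png

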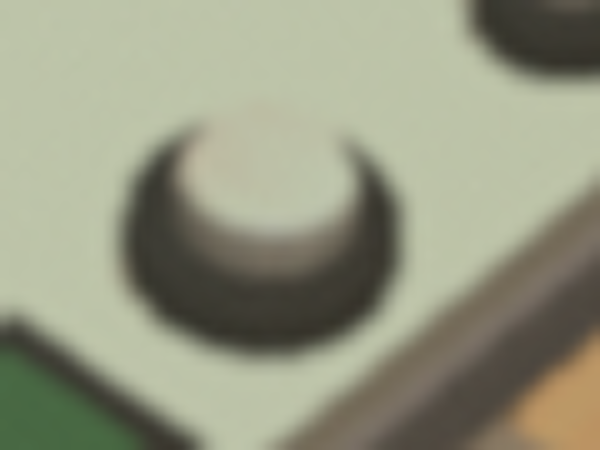

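>>> apply_moves(steps=[[1,[-0.039,-0.036,0.01],0],[1,[-0.039,-0.036,0.01],0],[1,[-0.039,-0.036,0.01],0],[1,[-0.018,-0.016,0.01],0],[1,[0,0,0],0],[1,[0,0,0],0]])

```text
clock: 7.92
tool_pos: [0.4732, 0.0493, 0.1174]
orientation: [0.776, 0.631, -0.003, -0.005]
force: [0.4, 1.1, -0.8]
opening: 0.0002
```

```bash
python3 look.py 8; python3 - <<'E'
from h import *
from bench import get_obs,grab_frame
o=get_obs();f=grab_frame("wrist");cv2.imwrite("pics/w8.png",f["image"][:,:,::-1])
print(plan(o,[.4795,.0525,.075],78.2))
E
```

```text
7.925 [0.47321916 0.04934887 0.11735166] [ 0.38237917  1.08551747 -0.76403339] 0.00024291461597502394 along,lat from well 0.034559546449918106 -0.13532759887097645 R [0.20475945 0.97881101 0.00160329]
[[[0.0042, 0.0055, 0.0424], np.float64(0.0)]]
```

View pics/s8.png

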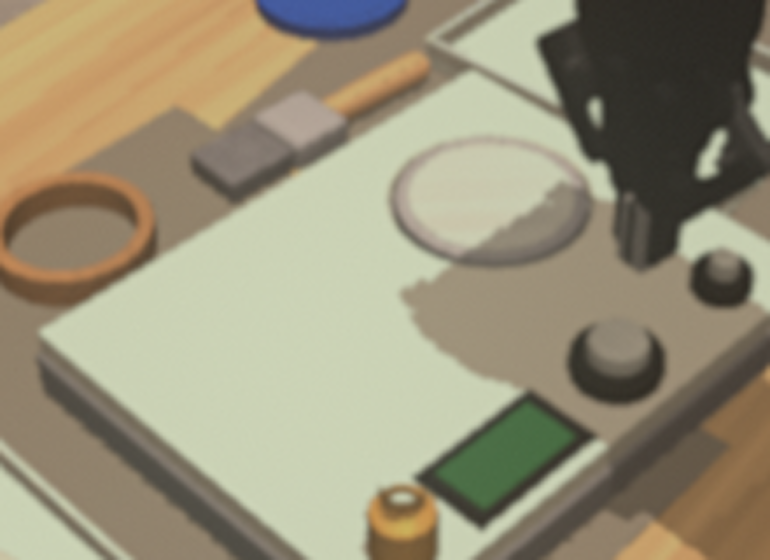

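View pics/w8.png

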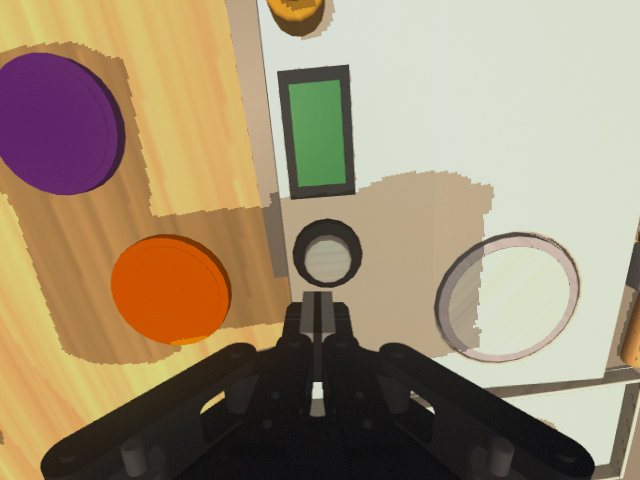

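Wrist view: the shut tips are at (318,297) and the zero cap is clear at (328,261) in its collar. I work out its position from here too.

```bash
python3 - <<'E'
from h import *
from bench import get_obs,grab_frame
o=get_obs();f=grab_frame("wrist");T=wristT(f,o)
print(o["clock"],cast(f,[(328,261)],.063,T),"collar",cast(f,[(327.5,253)],.057,T))
E
```

```text
8.075 [[0.48086621 0.05221994 0.063     ]] collar [[0.48128638 0.05537637 0.057     ]]
```

>>> apply_moves(steps=[[1,[0.0045,0.006,0.02],0],[1,[0,0,0.02],0],[1,[0,0,0.003],0],[1,[0,0,0],0]])

```text
clock: 8.62
tool_pos: [0.4817, 0.0539, 0.0744]
orientation: [0.775, 0.632, -0.002, -0.004]
force: [0.0, -0.1, -0.3]
opening: -0.0
```

```bash
python3 look.py 9;python3 - <<'E'
from h import *
from bench import get_obs
print(plan(get_obs(),[.480,.0527,.065],78.2))
E
```

```text
8.625 [0.48174436 0.05386471 0.07439307] [ 0.04369575 -0.06195739 -0.26800944] -4.709373510719283e-05 along,lat from well 0.040701891690187196 -0.1278888620760489 R [0.20218982 0.9793447  0.00179906]
[[[-0.0014, -0.0015, 0.0097], np.float64(0.1)]]
```

View pics/s9.png

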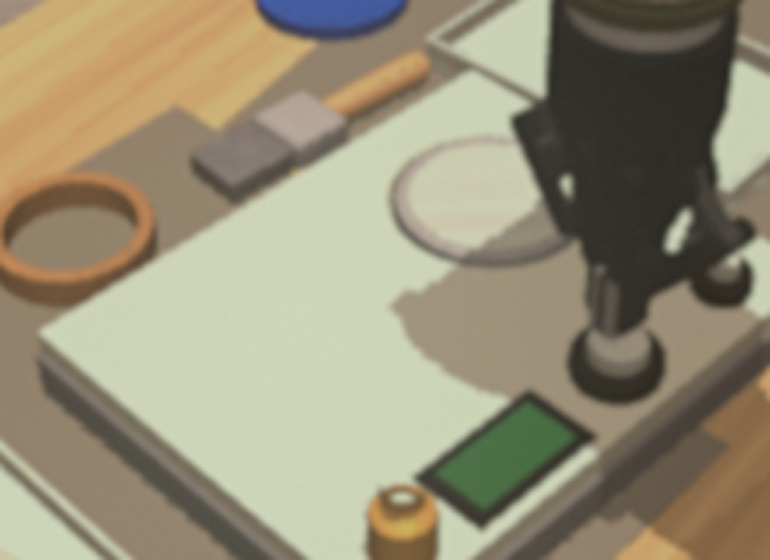

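>>> apply_moves(steps=[[1,[-0.0015,-0.0015,0.008],0],[1,[0,0,0.004],0],[1,[0,0,0.003],0],[1,[0,0,0.002],0]])

```text
clock: 9.22
tool_pos: [0.4806, 0.0525, 0.0604]
orientation: [0.775, 0.632, -0.001, -0.003]
force: [-13.7, 0.6, 39.1]
opening: 0.0003
```

```bash
python3 look.py 10
```

```text
9.225 [0.48058524 0.05248625 0.06042244] [-13.71217181   0.61808436  39.11999409] 0.0003022241007593809 along,lat from well 0.039118034668457154 -0.12874607009492292 R [0.20191598 0.97940135 0.0017109 ]
```

View pics/s10.png

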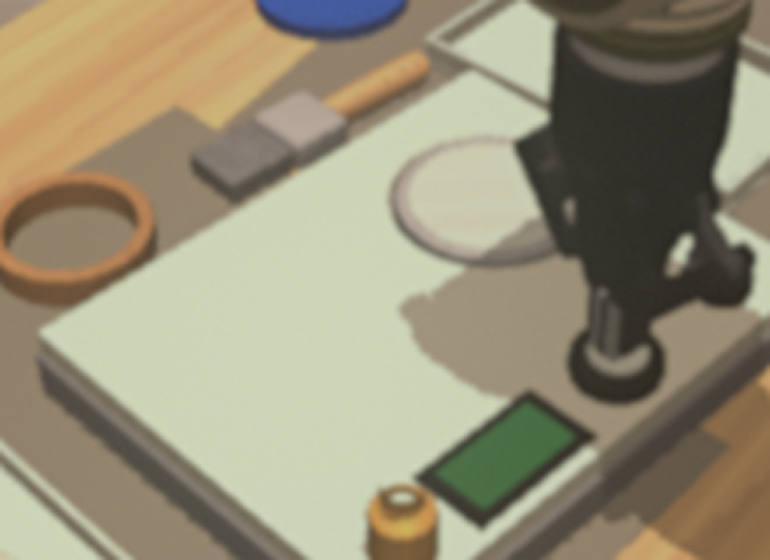

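The cap looks flush with its collar, and the force rose well past 5 N, so the button is all the way down. I lift straight off.

>>> apply_moves(steps=[[1,[0,0,-0.004],0],[1,[0,0,-0.02],0],[1,[0,0,-0.05],0],[1,[0.04,0,-0.05],0],[1,[0.05,0,-0.03],0],[1,[0.05,0,0],0],[1,[0,0,0],0]])

```text
clock: 10.2
tool_pos: [0.5103, 0.1924, 0.2192]
orientation: [0.776, 0.631, -0.0, -0.003]
force: [0.4, -0.6, -0.9]
opening: -0.0001
```

```bash
python3 look.py 11; python3 - <<'E'
from h import *
d0=pickle.load(open("l8.pkl","rb"))[1]["image"];_,s,t=pickle.load(open("l10.pkl","rb"));o,s1,t1=pickle.load(open("l11.pkl","rb"))
cv2.imwrite("pics/cmp.png",np.hstack([cv2.resize(i[240:300,330:395],None,fx=4,fy=4,interpolation=cv2.INTER_CUBIC) for i in (d0,s["image"],s1["image"])])[:,:,::-1])
cv2.imwrite("pics/full11.png",s1["image"][:,:,::-1]);cv2.imwrite("pics/fullt11.png",t1["image"][:,:,::-1])
g=pickle.load(open("side0.pkl","rb"))["image"]
E
```

```text
10.2 [0.51031986 0.19239499 0.21920976] [ 0.43126531 -0.63933601 -0.89861944] -5.499732239375312e-05 along,lat from well 0.18214212536021965 -0.1278435795023886 R [0.20422997 0.97891659 0.00352571]
```

View pics/cmp.png

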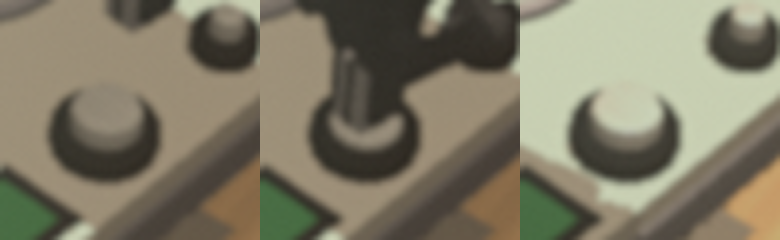

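View pics/full11.png

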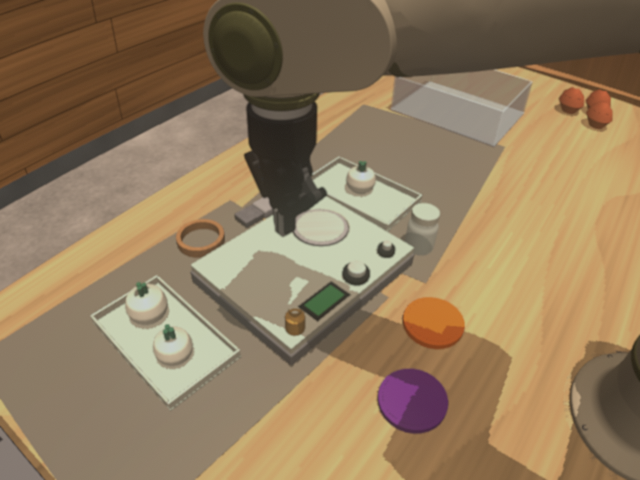

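View pics/fullt11.png

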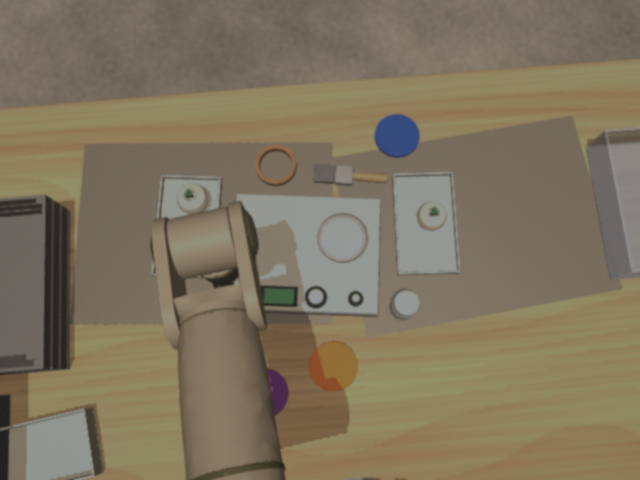

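```bash
python3 - <<'E'
from h import *
I=[pickle.load(open(f"l{k}.pkl","rb"))[1]["image"] for k in (9,10,11)]
cv2.imwrite("pics/cmp2.png",np.hstack([cv2.resize(i[255:290,336:376],None,fx=6.5,fy=12,interpolation=cv2.INTER_CUBIC) for i in I])[:,:,::-1])
for k in (9,10,11):
    i=pickle.load(open(f"l{k}.pkl","rb"))[1]["image"]
    for u in (357,361): print(k,u,cv2.cvtColor(i,cv2.COLOR_RGB2GRAY)[258:288,u].tolist())
# predicted lower-edge pixel of cap top at heights
g=pickle.load(open("side0.pkl","rb"));Ti=np.linalg.inv(g["world_from_camera"])
a=np.radians(np.arange(0,360,3))
for z in (.063,.0604,.057):
    P=np.c_[.480+.015*np.cos(a),.0527+.015*np.sin(a),np.full(len(a),z)]@Ti[:3,:3].T+Ti[:3,3]
    q=cv2.projectPoints(P,np.zeros(3),np.zeros(3),g["K"],g["distortion"])[0].reshape(-1,2);print(z,q.min(0).round(1),q.max(0).round(1))
E
```

```text
9 357 [53, 52, 52, 50, 49, 48, 56, 81, 111, 131, 138, 138, 139, 141, 138, 124, 111, 104, 97, 80, 58, 47, 49, 46, 45, 45, 56, 89, 124, 142]
9 361 [47, 46, 47, 48, 57, 82, 112, 133, 139, 141, 140, 140, 141, 137, 125, 112, 102, 96, 80, 61, 49, 47, 46, 47, 43, 49, 77, 116, 140, 146]
10 357 [59, 63, 64, 63, 60, 58, 56, 57, 54, 54, 52, 52, 57, 79, 109, 130, 140, 137, 119, 88, 59, 48, 47, 47, 46, 43, 55, 88, 124, 141]
10 361 [48, 47, 48, 48, 48, 47, 46, 47, 46, 47, 54, 76, 105, 128, 139, 141, 135, 118, 91, 63, 49, 46, 46, 46, 44, 47, 75, 116, 138, 144]
11 357 [202, 201, 198, 197, 197, 199, 199, 200, 200, 200, 199, 200, 200, 201, 189, 161, 132, 119, 111, 91, 70, 61, 62, 59, 56, 55, 71, 121, 172, 196]
11 361 [202, 202, 202, 200, 199, 200, 200, 200, 201, 201, 201, 203, 202, 193, 171, 142, 122, 111, 95, 75, 63, 61, 61, 57, 54, 61, 105, 161, 194, 202]
0.063 [346.1 261.6] [364.7 274.8]
0.0604 [346.  262.8] [364.6 275.9]
0.057 [345.9 264.2] [364.4 277.4]
```

View pics/cmp2.png

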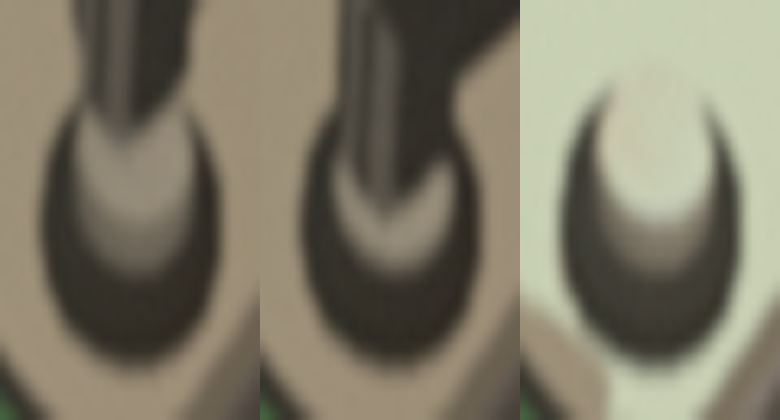

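```bash
python3 - <<'E'
from h import *
from bench import hand_in,get_obs
_,s,t=pickle.load(open("l11.pkl","rb"))
im=t["image"].astype(int);r,g,b=im[...,0],im[...,1],im[...,2]
m=((g>=r)&(g>120)).astype(np.uint8);_,lab,st,ce=cv2.connectedComponentsWithStats(m,connectivity=4)
c,_=cv2.findContours((lab==lab[238,343]).astype(np.uint8),cv2.RETR_EXTERNAL,cv2.CHAIN_APPROX_NONE);c=max(c,key=len).reshape(-1,2)
print("pan inner @.049",circ(cast(t,c,.049)),"well .5988 -.0118"); print(get_obs()["force"])
print(hand_in())
E
```

```text
pan inner @.049 (array([ 0.59761604, -0.01026382]), np.float64(0.04204556623997193)) well .5988 -.0118
[-0.72457594 -0.32545595 -0.09672465]
the job is handed in; nothing more can be done
None
```

I pushed the steel pan about 100 mm across the scale with two fingertips until it dropped into the well. Then I pressed the zero button once with the shut fingertips, lifted clear and handed the job in, with the clock at about 10 s.

**Last checks:**
- **Pan:** it lies flat with an even rim in both the top and side views. Its centre measured about 2 mm from the well's centre, within the 3 mm of play.
- **Zero button:** the side view showed the cap flush with its collar while pressed and back up afterwards.
- **Everything else:** in the last pictures, nothing else in view had visibly moved, including the brass weight, jar, turnips, tape roll and brush. I saw no sign the power button was touched.

**One disagreement:** at the bottom of the press, the measured tool height was 0.060 m, not the 0.057 m expected. I put that down to the shut tips reaching about 3 mm past the nominal tool point.

The button also bottomed out at about 39 N on the fingertips, more than the 5 N it needed. This is close to the 40 N limit, though that limit covers the arm and gripper body. It stayed well below the 120 N wrist limit.

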